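# Clear the carton and flip open the wide screw case

## Robot

A 6-joint arm with a two-finger parallel gripper is mounted at the origin on the work surface. World frame = base frame: x ahead of the robot, y to its left, z up, the work surface at z = 0. Lengths are in m, angles in rad, forces in N, time in s.
With the tool pointing down it reaches from about 0.25 to 0.725 m from the base axis. Payload 4 kg.
Tool frame: the origin (TCP) lies midway between the tips of the shut fingers; the grasp point (between the pads) lies 19 mm behind it (bot.grip_point_offset is the distance from the TCP to the grasp point, in m); z points along the fingers, y is the line along which they close (so a half turn about z gives the same grasp; the last joint's range is limited). The gripper opens to 85 mm and grips with 20 to 120 N. Pads are 22 mm wide; open, the fingers measure 114 mm over their backs; the gripper's body (76 mm by 85 mm) begins 54 mm behind the grasp point. The pads swing forward as they close: fully open they stand 13 mm farther back than shut.
Start: joints at [1.24, 0.241, 0.005, 1.335, 0, 1.571], TCP at [0.162, 0.473, 0.231] pointing down, gripper open.
Joint ranges: [-2.72, 2.72], [-1.05, 1.87], [-1.09, 1.28], [-1.99, 2.15], [-1.42, 1.44], [-3.14, 3.14]. Speed limits (rad/s): [2.79, 2.79, 3.14, 3.14, 3.14, 3.14].

## Interface

Orientations are given as a unit quaternion [x, y, z, w].
In Python, from workcell import bot gives the robot as it stands.
- The arm moves only by the tool step_arm, never from a script. Its argument "targets" is text: rows parted by semicolons, each of 7 numbers parted by spaces: the opening, from -1 (shut) to 1 (fully open), so that 0 is half open, then the shift along the world's x, y, z normalised to -1 to 1, where 1 is 0.5 m, then the turn, a rotation vector about the world's x, y, z normalised to -1 to 1, where 1 is pi/4 rad. In form: gripper x y z wx wy wz; .... A call has 1 to 10 rows; each row is the pose to reach, as a shift and turn from the pose commanded when the call began; what a row does not reach only later rows make up. A row lasts 1/12 s, in which the tool goes at most 41.7 mm and 7.16 degrees, less where a joint would pass 70% of its speed; a pose out of reach is approached as far as the arm can. A call with a number of a shift or a turn outside -1 to 1 is refused whole. A call with a gripper value outside its range is refused whole. The fingers move at their own pace and stop on an object; the grip force is fixed at half the most. Time passes only in rows, so rows that repeat a pose let the fingers close. It gives the time, the measured TCP pose, the force, the opening and the grip force at its end, in the units of the state.
- bot.get_obs(): the state, without advancing time (a new reading comes with each control period).
- bot.camera(name): name is "scene" or "top" or "wrist"; returns the picture (400x640x3 uint8, red, green, blue); there is no depth.
- bot.camera_info(name): a dict with "vertical_fov" (degrees; the focal length in pixels is half the picture's height over the tangent of half this angle, whatever the lens; pixels are square), "cx", "cy" (the principal point, pixels), "pose" (4x4, takes a point from camera to world coordinates). Camera axes: x right, y up, looking along -z (the intrinsics and any distortion apply to the point x, -y, -z); pixel columns grow to the right and rows downward; lengths in m; the calibration is good to about 2 mm. A picture is of the moment at which its call begins: read the wrist's pose just before it. camera_info takes no time and is no camera call; for the wrist camera it gives the pose at the moment of the call.
- bot.job_done(): hands the job in; it is judged then, once.
The state is a dict: "clock": time; "joint_pos": joint angles; "joint_vel": joint speeds; "tau": joint torques, N m; "eef_pos": TCP position; "tool_rot": TCP orientation; "ft_force": force on the tool from outside, world axes, zero at the start; "ft_torque": the same for the moment, N m; "grip_width": finger opening in m; "grasp_force": force on a finger pad.
Only numpy, scipy, OpenCV 4.12 (cv2) and the standard library are available. Lean on these libraries where they do the work, as an engineer would, in place of code of your own. Each camera call takes 0.05 s, during which the arm holds its last target. There are 200 camera calls.

## Task

On the shop counter, push the screw carton that stands in front of the wider steel parts case along the counter until it is wholly past one end of that case, upright and never gripped hard, tipped or lifted. Then, with the fingertips under the tab of that case's lid and without pinching it, flip the lid up and over backwards so that it rests open by itself. Leave the narrow case shut and everything else where it stands.

Things in the scene. Friction and masses are not known exactly. Their poses are not given: they have to be found in the camera images.
- wide_case: Wide dark-steel parts case fixed to the counter, 120 mm deep (x), 160 wide (y), 85 high; left or right, the narrow case on the other side, yaw within 0.3 rad. Origin: centre of its underside; its front faces its own -x, towards the robot; z up. Its grey lid, a flat 6 mm plate (top about 94 mm above the counter, underside 86), is hinged along the case's rear (+x) top edge.
- wide_lid (a joint): Opening angle of the wide case's lid, rad: 0 shut, 1.95 (112 degrees) fully open against its stop. Free hinge, hardly any friction, no spring: it falls shut when let go before upright (1.57) and falls open by itself past it. Lid about 0.2 kg: about 1 N under the tab raises it.
- wide_tab (a point): Middle of the front edge of the wide lid's bare steel tab, on its underside. The tab, 60 mm wide and 5 thick, juts 22 mm beyond the case's front face in the middle: tilted fingertips go under it from the front. This point is 142 mm from the hinge line, which lies at x = +60 mm, z = 86 mm in the case's frame; it moves with the lid.
- carton: Cardboard carton of screws, 60 x 60 x 100 mm high, about 0.3 kg, loose. Origin: centre of its underside; z up. It stands before the wide case's tab, about 133 mm in front of the case's centre, within 15 mm of its middle line. It slides when pushed low down; pushes near its top may tip it. The counter in front of both cases and past either end of the wide case's front is otherwise free.
- narrow_case: Narrow steel parts case fixed to the counter, same make, lid and tab (60 mm wide) but only 100 mm wide (y); same frame. To be left shut.
- narrow_lid (a joint): Opening angle of the narrow case's lid, rad: 0 shut. Leave it shut.
- jar: Pale plastic jar of 52 mm diameter and 85 mm height, with steel cap, between the two cases. Origin: centre of its underside. Leave alone.
- can: Grey can of 64 mm diameter and 170 mm height, far to the left. Origin: centre of its underside. Leave alone.
- screwdriver: Screwdriver lying on the counter far to the right. Origin: on the counter under it, near the middle of its length. Leave alone.
- wrench: Steel wrench lying on the counter far to the left. Origin: on the counter under it, near the middle of its length. Leave alone.
- tape: Black tape measure with yellow discs, 66 x 40 x 62 mm high, far to the right. Origin: centre of its underside. Leave alone.
There are look-alikes about, which are no part of the job. Leave any blue look-alike of the carton alone.

How it is judged:
On the way, in this order (a step that is already met when the one before it is completed fails the run):
1. the carton has been pushed past one end of the wide case and stands still ((y of carton in the frame of wide_case above 0.1 m or y of carton in the frame of wide_case below -0.1 m) and angle between carton's own z axis and vertical below 0.1 rad and linear speed of carton below 0.02 m/s), for 0.2 s.
2. the wide case's lid has been flipped past upright and lies back (value of joint wide_lid above 1.75 rad), for 0.2 s.
At the end, for the whole second after the job is handed in: The wide lid rests open by itself beyond 1.75 rad; the carton stands upright and still on the counter, its centre over 100 mm to one side of the wide case's middle line; the narrow lid is shut (under 0.05 rad); jar, can, screwdriver, wrench, tape measure within 30 mm of their start (all of step 1 and value of joint wide_lid above 1.75 rad and velocity of joint wide_lid below 0.1 rad/s and height (world z) of carton below 0.006 m and value of joint narrow_lid below 0.05 rad and distance of each of jar, can, screwdriver, wrench, tape from where it was at the start of the episode below 0.03 m); the robot touches nothing.
It fails at once if the carton is lifted more than 12 mm off the counter or tipped by more than 0.35 rad (20 degrees) (height (world z) of carton above 0.012 m or angle between carton's own z axis and vertical above 0.35 rad).
It fails at once if the carton is gripped or squeezed (over 20 N between fingers and carton) (contact force between the fingers and carton above 20 N).
It fails at once if the lid is pinched or forced (over 20 N between fingers and the case or its lid) (contact force between the fingers and wide_case above 20 N).
It fails at once if the narrow case's lid is opened (value of joint narrow_lid above 0.15 rad).
It fails at once if a bystander is displaced by more than 30 mm (distance of any of jar, can, screwdriver, wrench, tape from where it was at the start of the episode above 0.03 m).
It also fails if it takes over 56 s, if anything falls off the work surface, if the arm or the gripper's body presses on something with over 40 N, if the wrist force passes 120 N, or if a joint passes its speed limit or range.

## Working session

There is one attempt and no reset: what is moved stays moved. The work goes in short steps, Python scripts to look and compute and a tool call to move; the robot and the scene stay as the last step left them, time stands still between calls to the robot, and variables do not carry over. Pictures are saved under pics/ and viewed, at most 10 in all, crops included, and the job is handed in when it is done.

Besides the shell and the picture viewer there is one more tool, called after "Request:" by a JSON object that holds its "api" and its "payload". step_arm: Moves the arm, as the interface text tells. Scaled input: -1 to 1 covers 0.5 m each way for a shift and pi/4 rad each way for a turn. Its arguments: {"type":"object","properties":{"targets":{"type":"string"}},"required":["targets"]}

```bash
mkdir -p pics; ls; python3 - <<'E'
from workcell import bot
import cv2
for n in ("scene","top"):
    im=bot.camera(n); cv2.imwrite(f"pics/{n}0.png",im[:,:,::-1])
    i=bot.camera_info(n); print(n,i)
print(bot.get_obs())
E
```

```text
pics
scene {'vertical_fov': 51.427497482715694, 'cx': 324.0180180610842, 'cy': 198.6495236595423, 'pose': array([[ 0.62941724, -0.48999971,  0.60310383,  1.25952732],
       [ 0.77704125,  0.40326394, -0.48330641, -0.60773331],
       [-0.00639003,  0.77283794,  0.63457126,  0.86122058],
       [ 0.        ,  0.        ,  0.        ,  1.        ]])}
top {'vertical_fov': 49.45970250431825, 'cx': 317.370285608954, 'cy': 198.5405827452392, 'pose': array([[-0.01952394,  0.99411435, -0.10656205,  0.34179506],
       [-0.99972157, -0.01799843,  0.01525874,  0.01184521],
       [ 0.01325098,  0.10683029,  0.99418897,  1.55926626],
       [ 0.        ,  0.        ,  0.        ,  1.        ]])}
{'clock': 0.1, 'joint_pos': array([ 1.23998254e+00,  2.41359427e-01,  3.83733045e-03,  1.33517142e+00,
       -2.77564828e-05,  1.57080979e+00]), 'joint_vel': array([ 0.00046524, -0.00285202,  0.0036348 , -0.00138109,  0.00088508,
       -0.00031315]), 'tau': array([-7.54516441e-04, -3.73138368e+01,  2.53009397e+01,  1.08430570e-02,
       -6.61251943e-05,  1.35065864e-05]), 'eef_pos': array([0.16223086, 0.47235209, 0.23048283]), 'tool_rot': array([ 1.64660236e-01,  9.86349891e-01, -9.37935267e-04, -1.42494723e-04]), 'ft_force': array([-0.85403759, -0.10690629,  0.27803059]), 'ft_torque': array([ 0.00299935, -0.03622719,  0.00933006]), 'grasp_force': 0.0, 'grip_width': 0.08526231212425596}
```

View pics/scene0.png

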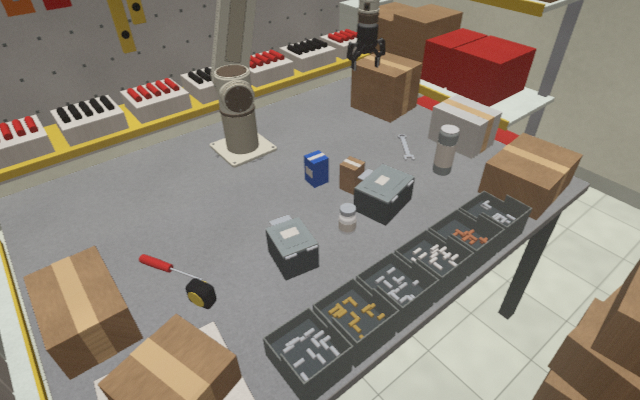

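View pics/top0.png

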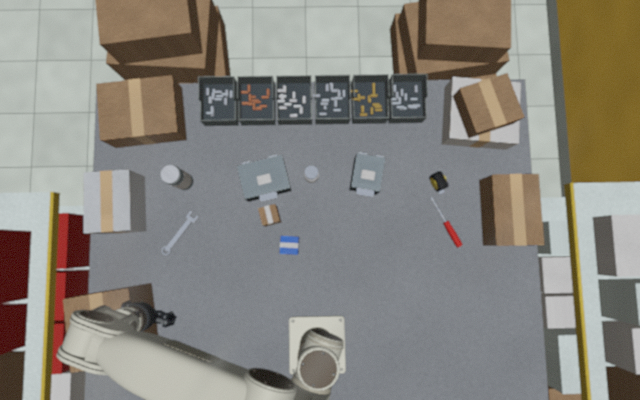

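The wide case is at top (264,177), with the narrow one at (367,173) and the jar between them at (311,173). The two carton candidates are a brown one at (269,215), standing at the wide case's tab, and a blue one at (289,245), which is the look-alike. I'll confirm with an enlarged crop.

```bash
python3 - <<'E'
import cv2
a=cv2.imread("pics/top0.png")[140:265,220:400]
cv2.imwrite("pics/crop1.png",cv2.resize(a,None,fx=4.4,fy=4.4,interpolation=cv2.INTER_CUBIC))
E
cat > h.py <<'E'
import numpy as np
from workcell import bot
def ray(info,u,v):
    f=200/np.tan(np.radians(info["vertical_fov"])/2)
    P=info["pose"]; return P[:3,3],P[:3,:3]@np.array([(u-info["cx"])/f,-(v-info["cy"])/f,-1.])
def at(name,u,v,z):
    o,d=ray(bot.camera_info(name),u,v); return (o+d*(z-o[2])/d[2]).round(4)
def px(name,p):
    i=bot.camera_info(name);f=200/np.tan(np.radians(i["vertical_fov"])/2)
    c=i["pose"][:3,:3].T@(np.array(p)-i["pose"][:3,3]); return i["cx"]+f*c[0]/-c[2], i["cy"]-f*c[1]/-c[2]
E
```

```text
(no output)
```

View pics/crop1.png

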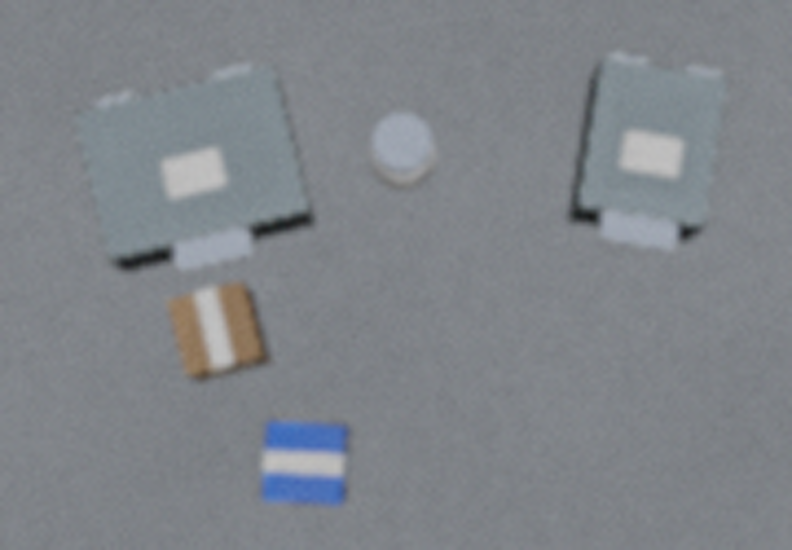

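In the crop the wide lid's corners are (78,115), (272,66), (307,212) and (115,262). Its tab's front edge runs (178,270)-(252,254). The brown carton's top is (170,298), (247,283), (266,358), (193,378), and the blue one is separate at (305,462). The brown one stands at the tab, so it is the carton.

```bash
python3 - <<'E'
from h import *
P=lambda x,y,z: at("top",220+(x+.5)/4.4-.5,140+(y+.5)/4.4-.5,z)
L=[P(*p,.094) for p in [(78,115),(272,66),(307,212),(115,262)]]
T=[P(*p,.092) for p in [(178,270),(252,254)]]
C=[P(*p,.1) for p in [(170,298),(247,283),(266,358),(193,378)]]
B=[P(*p,.1) for p in [(265,422),(347,424),(344,503),(262,500)]]
for n,q in zip("LTCB",(L,T,C,B)):
    q=np.array(q);print(n,q[:,:2].tolist(),q.mean(0)); print(np.linalg.norm(np.diff(q,axis=0),axis=1))
L=np.array(L)
fy=(L[0]-L[1]+L[3]-L[2])[:2]; print("yaw from y", np.arctan2(-fy[0],fy[1]))
fx=(L[0]-L[3]+L[1]-L[2])[:2]; print("yaw from x", np.arctan2(fx[1],fx[0]))
C=np.array(C);fy=(C[0]-C[1]+C[3]-C[2])[:2]; print("carton yaw", np.arctan2(-fy[0],fy[1]))
print("jar",P(402,140,.085))
print("narrow",P(650,150,.094))
E
```

```text
L [[0.6163, 0.2603], [0.6525, 0.1096], [0.5373, 0.0838], [0.5011, 0.2319]] [0.5768 0.1714 0.094 ]
[0.15498687 0.11805372 0.15245999]
T [[0.4943, 0.1838], [0.5056, 0.1267]] [0.49995 0.15525 0.092  ]
[0.05820739]
C [[0.472, 0.1891], [0.4825, 0.1301], [0.4247, 0.1162], [0.4105, 0.1719]] [0.447425 0.151825 0.1     ]
[0.05992704 0.05944788 0.05748156]
B [[0.3761, 0.1174], [0.3733, 0.0551], [0.3138, 0.0583], [0.3172, 0.1203]] [0.3451   0.087775 0.1     ]
[0.06236289 0.05958599 0.06209316]
yaw from y 0.23772098052512444
yaw from x 0.23104228322070744
carton yaw 0.2121052978752217
jar [0.5939 0.0094 0.085 ]
narrow [ 0.5812 -0.1832  0.094 ]
```

Wide case pose: centre about (0.577, 0.171), yaw about 0.235. The carton sits at case-frame (-0.131, +0.011), which fits the description. Plan: push it towards the case's +y with tilted, half-open fingertips.

Request:
{"api": "step_arm", "payload": {"targets": "-0.3 0.3 -0.4 0.06 0 0 -1; -0.3 0.3 -0.4 0.06 0 0 -1; -0.3 0.3 -0.4 0.06 0 0 -1; -0.3 0.3 -0.4 0.06 0 0 -1; -0.3 0.3 -0.4 0.06 0 0 -1; -0.3 0.3 -0.4 0.06 0 0 -1; -0.3 0.3 -0.4 0.06 0 0 -1; -0.3 0.3 -0.4 0.06 0 0 -1; -0.3 0.3 -0.4 0.06 0 0 -1; -0.3 0.3 -0.4 0.06 0 0 -1"}}

```text
clock: 0.93
eef_pos: [0.3118, 0.2734, 0.2609]
tool_rot: [0.529, 0.849, -0.0, -0.0]
ft_force: [-0.3, -0.2, -0.1]
grip_width: 0.03
grasp_force: 0.0
```

```bash
cat >> h.py <<'E'
from scipy.spatial.transform import Rotation as Rn
ex=np.array([np.cos(.235),np.sin(.235),0]);ey=np.array([-ex[1],ex[0],0]);ez=np.array([0,0,1.]);C0=np.array([.577,.171,0])
def plan(pc,zt,yt):
    "case-frame TCP target, tool z and y given in case frame -> normalised shift, turn"
    M=np.c_[ex,ey,ez]; z=M@np.array(zt,float); z/=np.linalg.norm(z); y=M@np.array(yt,float); x=np.cross(y,z)
    o=bot.get_obs(); R=np.c_[x,y,z]
    w=(Rn.from_matrix(R)*Rn.from_quat(o["tool_rot"]).inv()).as_rotvec()
    p=C0+M@np.array(pc)
    print("t",o["clock"],"pos",o["eef_pos"].round(4),"case",(M.T@(o["eef_pos"]-C0)).round(4),"j",o["joint_pos"].round(2),"F",o["ft_force"].round(1),"w",o["grip_width"])
    print("shift",((p-o["eef_pos"])/.5).round(3),"turn",(w/(np.pi/4)).round(3))
E
python3 -c "
from h import *
t=np.radians(35);plan([-.138,-.085,.2],[0,np.sin(t),-np.cos(t)],[1,0,0])"
```

```text
t 0.9333 pos [0.3118 0.2734 0.2609] case [-0.2341  0.1613  0.2609] j [ 0.72  0.06 -0.13  1.38  0.    1.83] F [-0.3 -0.2 -0.1] w 0.029986658065607897
shift [ 0.302 -0.434 -0.122] turn [ 0.733  0.263 -0.274]
```

Request:
{"api": "step_arm", "payload": {"targets": "-0.3 0.3 -0.434 -0.12 0.733 0.263 -0.274; -0.3 0.3 -0.434 -0.12 0.733 0.263 -0.274; -0.3 0.3 -0.434 -0.12 0.733 0.263 -0.274; -0.3 0.3 -0.434 -0.12 0.733 0.263 -0.274; -0.3 0.3 -0.434 -0.12 0.733 0.263 -0.274; -0.3 0.3 -0.434 -0.12 0.733 0.263 -0.274; -0.3 0.3 -0.434 -0.12 0.733 0.263 -0.274; -0.3 0.3 -0.434 -0.12 0.733 0.263 -0.274; -0.3 0.3 -0.434 -0.12 0.733 0.263 -0.274; -0.3 0.3 -0.434 -0.12 0.733 0.263 -0.274"}}

```text
clock: 1.77
eef_pos: [0.462, 0.0572, 0.2008]
tool_rot: [0.591, 0.749, 0.186, -0.237]
ft_force: [-0.2, -1.0, 0.3]
grip_width: 0.0301
grasp_force: 0.0
```

```bash
python3 -c "
from h import *
t=np.radians(35);plan([-.138,-.085,.03],[0,np.sin(t),-np.cos(t)],[1,0,0])
import cv2
cv2.imwrite('pics/w1.png',bot.camera('wrist')[:,:,::-1])
ci=bot.camera_info('scene')
print([px('scene',C0+ex*a+ey*b+ez*c) for a,b,c in [(-.082,0,.088),(-.131,.011,.1),(-.131,.14,0)]])"
```

```text
t 1.7667 pos [0.462  0.0572 0.2008] case [-0.1383 -0.0839  0.2008] j [-0.22  0.38 -0.04  1.45  0.54  1.03] F [-0.2 -1.   0.3] w 0.03007832185023686
shift [ 0.001 -0.002 -0.342] turn [-0.    -0.003 -0.   ]
[(np.float64(360.40229693068034), np.float64(172.7146706457124)), (np.float64(349.804030849036), np.float64(162.73429925065486)), (np.float64(369.5284597692645), np.float64(169.5359974095769))]
```

View pics/w1.png

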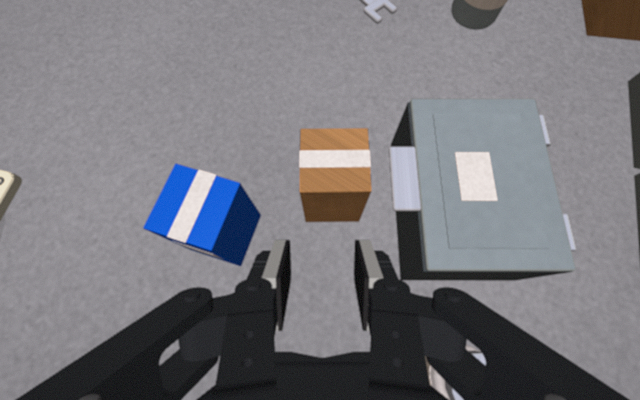

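The wrist view shows the brown carton at (335,175) straight ahead of the fingers. Blue is at (200,215) on the left and the tab at (405,180) on the right. I'll lean the hand slightly so it keeps clear of both, then lower it.

```bash
python3 -c "
from h import *
plan([-.135,-.085,.028],[.16,.57,-.81],np.array([.81,0,.16])/np.hypot(.81,.16))"
```

```text
t 1.8167 pos [0.4618 0.0577 0.2014] case [-0.1384 -0.0834  0.2014] j [-0.22  0.38 -0.04  1.45  0.54  1.03] F [ 0.3 -0.2  0.4] w 0.02990646812707434
shift [ 0.007 -0.002 -0.347] turn [ 0.05  -0.244 -0.002]
```

Request:
{"api": "step_arm", "payload": {"targets": "-0.3 0.007 -0.002 -0.05 0.05 -0.244 0; -0.3 0.007 -0.002 -0.1 0.05 -0.244 0; -0.3 0.007 -0.002 -0.15 0.05 -0.244 0; -0.3 0.007 -0.002 -0.2 0.05 -0.244 0; -0.3 0.007 -0.002 -0.25 0.05 -0.244 0; -0.3 0.007 -0.002 -0.3 0.05 -0.244 0; -0.3 0.007 -0.002 -0.33 0.05 -0.244 0; -0.3 0.007 -0.002 -0.347 0.05 -0.244 0; -0.3 0.007 -0.002 -0.347 0.05 -0.244 0"}}

```text
clock: 2.57
eef_pos: [0.4644, 0.0568, 0.0273]
tool_rot: [0.565, 0.764, 0.256, -0.176]
ft_force: [-0.3, -0.3, -0.6]
grip_width: 0.03
grasp_force: 0.0
```

```bash
python3 -c "
from h import *
plan([-.135,-.03,.028],[.16,.57,-.81],np.array([.81,0,.16])/np.hypot(.81,.16))"
```

```text
t 2.5667 pos [0.4644 0.0568 0.0273] case [-0.1361 -0.0848  0.0273] j [-0.26  0.51 -0.39  0.84  0.61  0.96] F [-0.3 -0.3 -0.6] w 0.02996891333739806
shift [-0.023  0.107  0.001] turn [-0.001 -0.002 -0.002]
```

Request:
{"api": "step_arm", "payload": {"targets": "-0.3 -0.006 0.023 0 0 0 0; -0.3 -0.011 0.047 0 0 0 0; -0.3 -0.016 0.07 0 0 0 0; -0.3 -0.021 0.088 0 0 0 0; -0.3 -0.023 0.097 0 0 0 0; -0.3 -0.025 0.105 0 0 0 0; -0.3 -0.027 0.113 0 0 0 0; -0.3 -0.029 0.122 0 0 0 0; -0.3 -0.031 0.131 0 0 0 0; -0.3 -0.033 0.14 0 0 0 0"}}

```text
clock: 3.4
eef_pos: [0.45, 0.1247, 0.0279]
tool_rot: [0.567, 0.763, 0.257, -0.174]
ft_force: [0.2, -2.8, 1.4]
grip_width: 0.0298
grasp_force: 1.1
```

```bash
python3 -c "
from h import *
plan([-.135,.096,.028],[.16,.57,-.81],np.array([.81,0,.16])/np.hypot(.81,.16))
import cv2
a=bot.camera('wrist')[:,:,::-1]; b=bot.camera('top')[140:265,220:400,::-1]
cv2.imwrite('pics/w2.png',np.vstack([cv2.resize(a,(560,350))[:, :],cv2.resize(b,(560,250))[:600-350]]))"
```

```text
t 3.4 pos [0.45   0.1247 0.0279] case [-0.1343 -0.0154  0.0279] j [-0.12  0.45 -0.49  0.69  0.63  1.14] F [ 0.2 -2.8  1.4] w 0.029804524725005627
shift [-0.053  0.216  0.   ] turn [0.001 0.001 0.003]
```

View pics/w2.png

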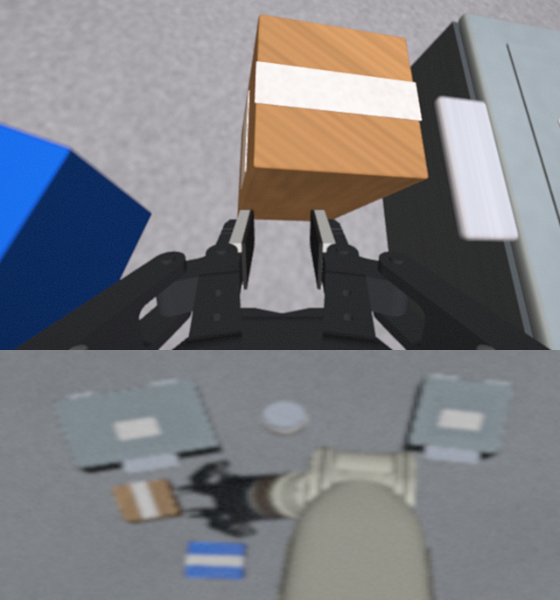

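The fingers are touching the carton low down and it stays upright with clearance all round. I'll keep pushing.

Request:
{"api": "step_arm", "payload": {"targets": "-0.3 -0.002 0.014 0 0 0 0; -0.3 -0.005 0.028 0 0 0 0; -0.3 -0.008 0.042 0 0 0 0; -0.3 -0.011 0.056 0 0 0 0; -0.3 -0.014 0.07 0 0 0 0; -0.3 -0.017 0.084 0 0 0 0; -0.3 -0.02 0.098 0 0 0 0; -0.3 -0.023 0.112 0 0 0 0; -0.3 -0.026 0.126 0 0 0 0; -0.3 -0.029 0.138 0 0 0 0"}}

```text
clock: 4.33
eef_pos: [0.4344, 0.1947, 0.0278]
tool_rot: [0.566, 0.763, 0.256, -0.175]
ft_force: [1.1, -2.5, -0.0]
grip_width: 0.0301
grasp_force: 0.6
```

Request:
{"api": "step_arm", "payload": {"targets": "-0.3 -0.003 0.013 0 0 0 0; -0.3 -0.006 0.026 0 0 0 0; -0.3 -0.009 0.038 0 0 0 0; -0.3 -0.012 0.05 0 0 0 0; -0.3 -0.015 0.062 0 0 0 0; -0.3 -0.018 0.074 0 0 0 0; -0.3 -0.02 0.083 0 0 0 0; -0.3 -0.021 0.088 0 0 0 0; -0.3 -0.021 0.088 0 0 0 0"}}

```text
clock: 5.08
eef_pos: [0.424, 0.2386, 0.0279]
tool_rot: [0.566, 0.764, 0.257, -0.175]
ft_force: [1.1, 0.3, -1.0]
grip_width: 0.0299
grasp_force: 0.0
```

```bash
python3 -c "
from h import *
plan([-.135,.06,.028],[.16,.57,-.81],np.array([.81,0,.16])/np.hypot(.81,.16))
import cv2
a=bot.camera('wrist')[:,:,::-1]; b=bot.camera('top')[140:265,220:400,::-1]
cv2.imwrite('pics/w3.png',np.vstack([cv2.resize(a,(320,200)),cv2.resize(b,(320*2,222*2)).copy()[:0] if 0 else cv2.resize(b,(320,222))])); cv2.imwrite('pics/w3b.png',cv2.resize(b,None,fx=4.4,fy=4.4,interpolation=cv2.INTER_CUBIC))"
```

```text
t 5.0833 pos [0.424  0.2386 0.0279] case [-0.133   0.1014  0.0279] j [ 0.14  0.39 -0.6   0.45  0.62  1.46] F [ 1.1  0.3 -1. ] w 0.02993335450014608
shift [ 0.015 -0.081  0.   ] turn [-0.001 -0.     0.001]
```

View pics/w3b.png

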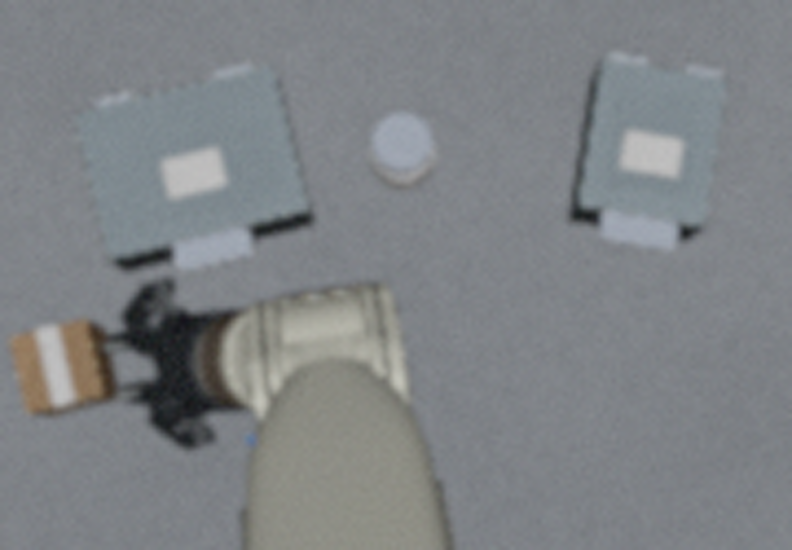

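The carton's top now runs from (12,338) to (112,396) in the crop, so its case-frame y is about 0.136 and it is wholly past the end. Next I back off, rise and reorient for the tab.

Request:
{"api": "step_arm", "payload": {"targets": "-0.3 0.005 -0.02 0 0 0 0; -0.3 0.01 -0.05 0 0 0 0; -0.3 0.015 -0.08 0.01 0 0 0; -0.3 -0.02 -0.09 0.08 0 0 0; -1 -0.06 -0.1 0.15 0 0 0; -1 -0.1 -0.1 0.22 0 0 0; -1 -0.12 -0.1 0.28 0 0 0; -1 -0.12 -0.1 0.28 0 0 0"}}

```text
clock: 5.85
eef_pos: [0.3658, 0.1881, 0.1731]
tool_rot: [0.565, 0.764, 0.26, -0.172]
ft_force: [0.9, 0.9, -0.5]
grip_width: -0.0
grasp_force: 0.0
```

```bash
cat >> h.py <<'E'
def mid(pc,zt,yt,fr):
    M=np.c_[ex,ey,ez]; z=M@np.array(zt,float); z/=np.linalg.norm(z); y=M@np.array(yt,float)
    R=np.c_[np.cross(y,z),y,z];o=bot.get_obs();R0=Rn.from_quat(o["tool_rot"]);w=(Rn.from_matrix(R)*R0.inv()).as_rotvec()
    print("total deg",np.degrees(np.linalg.norm(w)),"frac turn",(w*fr/(np.pi/4)).round(3))
E
python3 -c "
from h import *
a=np.radians(40);z=[np.cos(a),0,-np.sin(a)]
plan([-.2,0,.18],z,[0,1,0]);mid(0,z,[0,1,0],.5)
C=at('top',220+62.5/4.4-.5,140+368.5/4.4-.5,.1)-C0;print(C@ex,C@ey)"
```

```text
t 5.85 pos [0.3658 0.1881 0.1731] case [-0.2015  0.0658  0.1731] j [ 0.02  0.05 -0.55  0.91  0.63  1.32] F [ 0.9  0.9 -0.5] w -1.7581997589072015e-05
shift [ 0.033 -0.127  0.014] turn [-1.241 -1.588  1.413]
total deg 110.79007070489479 frac turn [-0.621 -0.794  0.707]
-0.1293073158437783 0.13419678859524675
```

Request:
{"api": "step_arm", "payload": {"targets": "-1 0.016 -0.06 0.06 -0.621 -0.794 0.707; -1 0.016 -0.06 0.06 -0.621 -0.794 0.707; -1 0.016 -0.06 0.06 -0.621 -0.794 0.707; -1 0.016 -0.06 0.06 -0.621 -0.794 0.707; -1 0.016 -0.06 0.06 -0.621 -0.794 0.707; -1 0.016 -0.06 0.06 -0.621 -0.794 0.707; -1 0.016 -0.06 0.06 -0.621 -0.794 0.707; -1 0.016 -0.06 0.06 -0.621 -0.794 0.707; -1 0.016 -0.06 0.06 -0.621 -0.794 0.707"}}

```text
clock: 6.6
eef_pos: [0.3706, 0.1585, 0.197]
tool_rot: [0.26, 0.94, 0.171, 0.138]
ft_force: [-0.1, -0.2, -0.4]
grip_width: -0.0001
grasp_force: 0.0
```

```bash
python3 -c "
from h import *
a=np.radians(40);z=[np.cos(a),0,-np.sin(a)]
plan([-.17,0,.18],z,[0,1,0])"
```

```text
t 6.6 pos [0.3706 0.1585 0.197 ] case [-0.2036  0.0359  0.197 ] j [ 0.3  -0.25 -0.68  0.72  0.14  0.87] F [-0.1 -0.2 -0.4] w -6.092207073938006e-05
shift [ 0.082 -0.054 -0.034] turn [-0.613 -0.797  0.712]
```

Request:
{"api": "step_arm", "payload": {"targets": "-1 0.082 -0.054 -0.034 -0.613 -0.797 0.712; -1 0.082 -0.054 -0.034 -0.613 -0.797 0.712; -1 0.082 -0.054 -0.034 -0.613 -0.797 0.712; -1 0.082 -0.054 -0.034 -0.613 -0.797 0.712; -1 0.082 -0.054 -0.034 -0.613 -0.797 0.712; -1 0.082 -0.054 -0.034 -0.613 -0.797 0.712; -1 0.082 -0.054 -0.034 -0.613 -0.797 0.712; -1 0.082 -0.054 -0.034 -0.613 -0.797 0.712; -1 0.082 -0.054 -0.034 -0.613 -0.797 0.712; -1 0.082 -0.054 -0.034 -0.613 -0.797 0.712"}}

```text
clock: 7.43
eef_pos: [0.4152, 0.1317, 0.1835]
tool_rot: [-0.103, 0.902, 0.05, 0.417]
ft_force: [0.2, 0.4, 0.3]
grip_width: -0.0
grasp_force: 0.0
```

```bash
python3 -c "
from h import *
a=np.radians(40);z=[np.cos(a),0,-np.sin(a)]
plan([-.125,0,.058],z,[0,1,0])"
```

```text
t 7.4333 pos [0.4152 0.1317 0.1835] case [-0.1665 -0.0006  0.1835] j [ 0.39 -0.34 -1.09 -0.04 -0.12  0.11] F [0.2 0.4 0.3] w -1.7479065666978423e-05
shift [ 0.08   0.02  -0.251] turn [-0.004 -0.009  0.006]
```

Request:
{"api": "step_arm", "payload": {"targets": "-1 0.05 0.012 -0.03 0 0 0; -1 0.08 0.02 -0.07 0 0 0; -1 0.08 0.02 -0.13 0 0 0; -1 0.08 0.02 -0.19 0 0 0; -1 0.08 0.02 -0.23 0 0 0; -1 0.08 0.02 -0.251 0 0 0; -1 0.08 0.02 -0.251 0 0 0; -1 0.08 0.02 -0.251 0 0 0"}}

```text
clock: 8.1
eef_pos: [0.4871, 0.1549, 0.0741]
tool_rot: [-0.104, 0.911, 0.045, 0.398]
ft_force: [-0.4, -0.5, -0.0]
grip_width: -0.0002
grasp_force: 0.0
```

```bash
python3 -c "
from h import *
a=np.radians(40);z=[np.cos(a),0,-np.sin(a)]
plan([-.079,0,.058],z,[0,1,0])
import cv2
cv2.imwrite('pics/w4.png',bot.camera('wrist')[:,:,::-1])
for y in (-.03,.03): print(px('wrist',C0-.082*ex+y*ey+.09*ez))"
```

```text
t 8.1 pos [0.4871 0.1549 0.0741] case [-0.0912  0.0053  0.0741] j [ 0.37  0.2  -1.09 -0.54 -0.11  0.1 ] F [-0.4 -0.5 -0. ] w -0.0001821643669893124
shift [ 0.026 -0.005 -0.032] turn [ 0.016 -0.061  0.012]
(np.float64(247.0177194162493), np.float64(291.82721989559275))
(np.float64(372.27619056510457), np.float64(291.8948231087532))
```

View pics/w4.png

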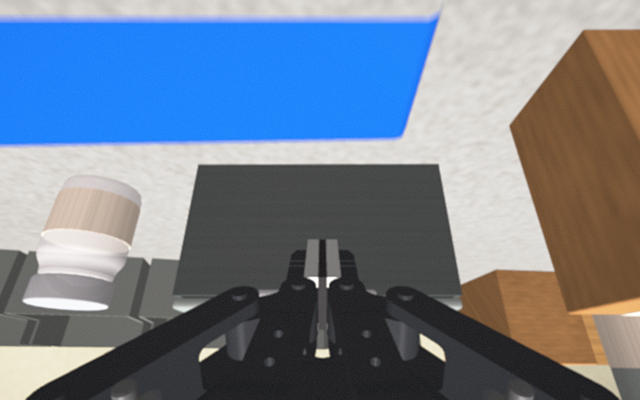

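The wrist camera sits under the hand, so this view is inverted: the case front is at (320,230), blue at (200,80), the jar at left (85,240), and the fingertip at (322,240). Joint 3 is at its limit with the 40° tool, so I'll steepen it to 55°, which also gives more room over blue.

```bash
python3 -c "
from h import *
a=np.radians(55);z=[np.cos(a),0,-np.sin(a)]
plan([-.112,0,.06],z,[0,1,0])"
```

```text
t 8.15 pos [0.4874 0.1551 0.0753] case [-0.0908  0.0053  0.0753] j [ 0.37  0.2  -1.09 -0.54 -0.11  0.1 ] F [-0.1  1.3  0.1] w 0.000121447403868031
shift [-0.039 -0.02  -0.031] turn [-0.061  0.266  0.011]
```

Request:
{"api": "step_arm", "payload": {"targets": "-1 -0.039 -0.02 0 -0.03 0.14 0.005; -1 -0.039 -0.02 0 -0.061 0.266 0.011; -1 -0.039 -0.02 0 -0.061 0.266 0.011; -1 -0.039 -0.02 0 -0.061 0.266 0.011; -1 -0.039 -0.02 0 -0.061 0.266 0.011; -1 -0.039 -0.02 0 -0.061 0.266 0.011"}}

```text
clock: 8.65
eef_pos: [0.4683, 0.1455, 0.0768]
tool_rot: [-0.112, 0.946, 0.036, 0.301]
ft_force: [0.7, 0.6, 1.1]
grip_width: -0.0001
grasp_force: 0.0
```

```bash
python3 -c "
from h import *
a=np.radians(55);z=[np.cos(a),0,-np.sin(a)]
plan([-.112,0,.058],z,[0,1,0])"
```

```text
t 8.65 pos [0.4683 0.1455 0.0768] case [-0.1116  0.0005  0.0768] j [ 0.34  0.08 -0.92 -0.04 -0.06  0.08] F [0.7 0.6 1.1] w -0.00012397366103669716
shift [-0.    -0.001 -0.038] turn [-0.002  0.007 -0.001]
```

Now within joint limits. Down to z = 0.058, then in under the tab.

Request:
{"api": "step_arm", "payload": {"targets": "-1 0 0 -0.02 0 0.007 0; -1 0 0 -0.038 0 0.007 0; -1 0.016 0.004 -0.038 0 0.007 0; -1 0.032 0.008 -0.038 0 0.007 0; -1 0.046 0.011 -0.038 0 0.007 0; -1 0.06 0.014 -0.038 0 0.007 0; -1 0.06 0.014 -0.038 0 0.007 0"}}

```text
clock: 9.23
eef_pos: [0.5013, 0.1534, 0.0587]
tool_rot: [-0.112, 0.947, 0.036, 0.299]
ft_force: [-0.4, -0.1, -0.0]
grip_width: 0.0004
grasp_force: 0.0
```

```bash
cat > arc.py <<'E'
from h import *
a=np.radians(55);d=np.array([np.cos(a),-np.sin(a)]);n=np.array([np.sin(a),np.cos(a)])
plan([-.081,0,.058],[d[0],0,d[1]],[0,1,0])
o=bot.get_obs()["eef_pos"];H=np.array([.06,.086]);th=list(np.radians(np.arange(0,111,5)))
for t in th:
    u=np.array([-np.cos(t),np.sin(t)])
    K=H+.142*u+.012*d if t<a else H+.130*u
    T=K-.011*n
    p=C0+T[0]*ex+T[1]*ez
    print(int(np.degrees(t)+.5),T.round(3),((p-o)/.5).round(3))
E
python3 arc.py
```

```text
t 9.2333 pos [0.5013 0.1534 0.0587] case [-0.0777  0.0005  0.0587] j [ 0.33  0.18 -0.87 -0.09 -0.05  0.07] F [-0.4 -0.1 -0. ] w 0.00036268773485619824
shift [-0.006 -0.003 -0.001] turn [-0.002  0.002 -0.001]
0 [-0.084  0.07 ] [-0.012 -0.004  0.022]
5 [-0.084  0.082] [-0.011 -0.004  0.047]
10 [-0.082  0.095] [-0.008 -0.003  0.072]
15 [-0.079  0.107] [-0.003 -0.002  0.096]
20 [-0.076  0.118] [ 0.004 -0.     0.12 ]
25 [-0.071  0.13 ] [0.014 0.002 0.142]
30 [-0.065  0.141] [0.025 0.005 0.164]
35 [-0.058  0.151] [0.038 0.008 0.185]
40 [-0.051  0.161] [0.052 0.011 0.205]
45 [-0.043  0.17 ] [0.069 0.015 0.223]
50 [-0.033  0.179] [0.086 0.02  0.24 ]
55 [-0.024  0.186] [0.105 0.024 0.255]
60 [-0.014  0.192] [0.124 0.029 0.267]
65 [-0.004  0.198] [0.144 0.033 0.278]
70 [0.007 0.202] [0.164 0.038 0.286]
75 [0.017 0.205] [0.185 0.043 0.293]
80 [0.028 0.208] [0.207 0.048 0.298]
85 [0.04  0.209] [0.228 0.054 0.301]
90 [0.051 0.21 ] [0.251 0.059 0.302]
95 [0.062 0.209] [0.273 0.064 0.301]
100 [0.074 0.208] [0.294 0.069 0.298]
105 [0.085 0.205] [0.316 0.075 0.293]
110 [0.095 0.202] [0.337 0.08  0.286]
```

Request:
{"api": "step_arm", "payload": {"targets": "-1 -0.003 -0.001 0.01 0 0 0; -1 -0.005 -0.001 0.022 0 0 0; -1 -0.007 -0.002 0.034 0 0 0; -1 -0.008 -0.002 0.047 0 0 0; -1 -0.007 -0.002 0.06 0 0 0; -1 -0.005 -0.002 0.072 0 0 0; -1 -0.003 -0.001 0.084 0 0 0; -1 0 0 0.096 0 0 0; -1 0.004 0 0.12 0 0 0; -1 0.004 0 0.12 0 0 0"}}

```text
clock: 10.07
eef_pos: [0.5025, 0.1532, 0.1203]
tool_rot: [-0.112, 0.947, 0.036, 0.3]
ft_force: [0.4, -0.7, 0.5]
grip_width: -0.0003
grasp_force: 0.9
```

```bash
python3 arc.py; python3 -c "
from h import *
import cv2
b=bot.camera('scene')[120:260,250:450,::-1]
cv2.imwrite('pics/s5.png',cv2.resize(b,None,fx=4,fy=4,interpolation=cv2.INTER_CUBIC))"
```

```text
t 10.0667 pos [0.5025 0.1532 0.1203] case [-0.0766  0.      0.1203] j [ 0.32  0.04 -0.78  0.13 -0.05  0.07] F [ 0.4 -0.7  0.5] w -0.00033739867222631436
shift [-0.009 -0.002 -0.125] turn [-0.002  0.003 -0.001]
0 [-0.084  0.07 ] [-0.015 -0.004 -0.101]
5 [-0.084  0.082] [-0.014 -0.003 -0.076]
10 [-0.082  0.095] [-0.01  -0.003 -0.052]
15 [-0.079  0.107] [-0.005 -0.001 -0.027]
20 [-0.076  0.118] [ 0.002  0.    -0.004]
25 [-0.071  0.13 ] [0.011 0.003 0.019]
30 [-0.065  0.141] [0.022 0.005 0.041]
35 [-0.058  0.151] [0.035 0.008 0.062]
40 [-0.051  0.161] [0.05  0.012 0.082]
45 [-0.043  0.17 ] [0.066 0.016 0.1  ]
50 [-0.033  0.179] [0.084 0.02  0.117]
55 [-0.024  0.186] [0.103 0.025 0.132]
60 [-0.014  0.192] [0.122 0.029 0.144]
65 [-0.004  0.198] [0.141 0.034 0.154]
70 [0.007 0.202] [0.162 0.039 0.163]
75 [0.017 0.205] [0.183 0.044 0.17 ]
80 [0.028 0.208] [0.204 0.049 0.175]
85 [0.04  0.209] [0.226 0.054 0.178]
90 [0.051 0.21 ] [0.248 0.059 0.179]
95 [0.062 0.209] [0.27  0.065 0.178]
100 [0.074 0.208] [0.292 0.07  0.175]
105 [0.085 0.205] [0.314 0.075 0.17 ]
110 [0.095 0.202] [0.335 0.08  0.163]
```

View pics/s5.png

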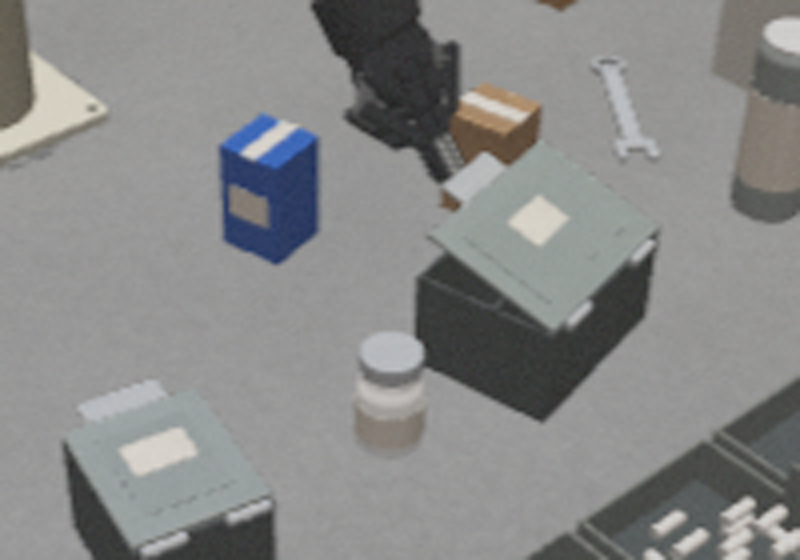

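The picture shows the wide lid raised about 20°, with the tab at (475,180) resting on the fingers. The carton stands upright at (495,125), and the blue carton and the jar haven't been disturbed. I'll follow the arc.

Request:
{"api": "step_arm", "payload": {"targets": "-1 0.006 0.001 0.008 0 0 0; -1 0.011 0.003 0.019 0 0 0; -1 0.022 0.005 0.041 0 0 0; -1 0.035 0.008 0.062 0 0 0; -1 0.05 0.012 0.082 0 0 0; -1 0.066 0.016 0.1 0 0 0; -1 0.084 0.02 0.117 0 0 0; -1 0.103 0.025 0.132 0 0 0; -1 0.122 0.029 0.144 0 0 0; -1 0.141 0.034 0.154 0 0 0"}}

```text
clock: 10.95
eef_pos: [0.5724, 0.1699, 0.1956]
tool_rot: [-0.112, 0.947, 0.036, 0.298]
ft_force: [-0.8, -0.5, -0.4]
grip_width: 0.0001
grasp_force: 0.3
```

```bash
python3 arc.py | sed -n '1,2p;16,30p'
```

```text
t 10.95 pos [0.5724 0.1699 0.1956] case [-0.0047 -0.      0.1956] j [ 0.31  0.07 -0.51  0.39 -0.04  0.06] F [-0.8 -0.5 -0.4] w 0.00014648895901971782
shift [-0.148 -0.035 -0.275] turn [-0.001 -0.    -0.001]
65 [-0.004  0.198] [0.002 0.    0.004]
70 [0.007 0.202] [0.022 0.005 0.013]
75 [0.017 0.205] [0.043 0.01  0.019]
80 [0.028 0.208] [0.064 0.016 0.024]
85 [0.04  0.209] [0.086 0.021 0.027]
90 [0.051 0.21 ] [0.108 0.026 0.028]
95 [0.062 0.209] [0.13  0.031 0.027]
100 [0.074 0.208] [0.152 0.037 0.024]
105 [0.085 0.205] [0.174 0.042 0.019]
110 [0.095 0.202] [0.195 0.047 0.013]
```

Request:
{"api": "step_arm", "payload": {"targets": "-1 0.022 0.005 0.013 0 0 0; -1 0.043 0.01 0.019 0 0 0; -1 0.064 0.016 0.024 0 0 0; -1 0.086 0.021 0.027 0 0 0; -1 0.108 0.026 0.028 0 0 0; -1 0.13 0.031 0.027 0 0 0; -1 0.152 0.037 0.026 0 0 0; -1 0.16 0.038 0.024 0 0 0; -1 0.16 0.038 0.024 0 0 0; -1 0.16 0.038 0.024 0 0 0"}}

```text
clock: 11.78
eef_pos: [0.6509, 0.1885, 0.206]
tool_rot: [-0.112, 0.947, 0.036, 0.297]
ft_force: [-0.4, -0.7, -0.2]
grip_width: 0.0
grasp_force: 0.0
```

Request:
{"api": "step_arm", "payload": {"targets": "-1 -0.04 -0.01 0.02 0 0 0; -1 -0.08 -0.02 0.04 0 0 0; -1 -0.14 -0.035 0.06 0 0 0; -1 -0.2 -0.05 0.08 0 0 0; -1 -0.26 -0.06 0.08 0 0 0; -1 -0.3 -0.07 0.08 0 0 0; -1 -0.3 -0.07 0.08 0 0 0; -1 -0.3 -0.07 0.08 0 0 0; -1 -0.3 -0.07 0.08 0 0 0"}}

```text
clock: 12.53
eef_pos: [0.5015, 0.1538, 0.2472]
tool_rot: [-0.112, 0.947, 0.036, 0.299]
ft_force: [0.6, 0.8, -0.2]
grip_width: 0.0
grasp_force: 0.0
```

```bash
python3 -c "
from h import *
import cv2
print(bot.get_obs()['eef_pos'],bot.get_obs()['ft_force'])
b=bot.camera('scene')[100:300,200:480,::-1]
cv2.imwrite('pics/s6.png',cv2.resize(b,None,fx=2.8,fy=2.8,interpolation=cv2.INTER_CUBIC))"
```

```text
[0.50146337 0.15379315 0.24719617] [ 0.58377725  0.83579095 -0.1585747 ]
```

View pics/s6.png

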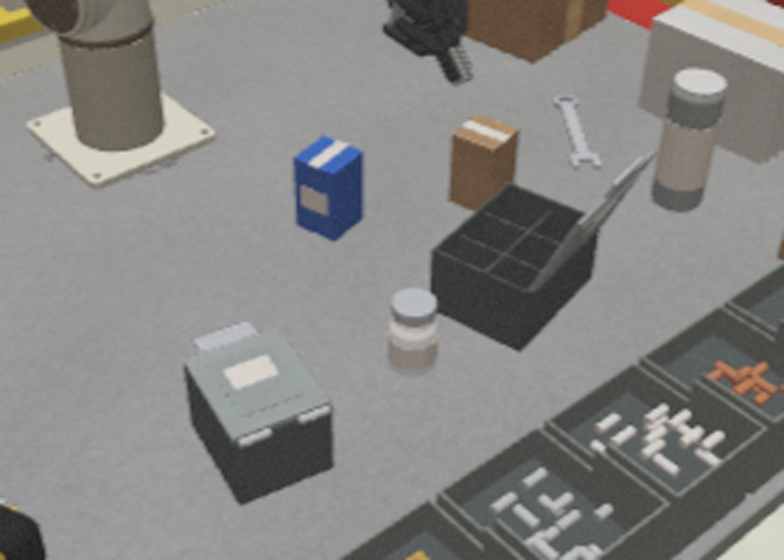

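The wide lid lies back fully open at (595,215). The carton stands upright past the case's end at (483,160), the narrow case is shut, and the gripper is clear. Handing in.

```bash
python3 -c "
from workcell import bot
print(bot.job_done())"
```

```text
the job is handed in; nothing more can be done
None
```

I pushed the carton upright past the wide case's left end (+y side), flipped that case's lid fully open so it rests by itself, and handed the job in at about 12.6 s; no verdict came back.

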